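Check a brake pad on the digital thickness gauge

TASK

Check the brake pad on the digital thickness gauge. Raise the gauge's lift lever all the way so that the plunger is up, slide the pad, friction side up, in through the open mouth of the nest until it is fully home at the end stop and the spring catch has clicked behind it, then put the lever fully down again so that the plunger rests on the pad. Leave the pad in the gauge and do not disturb the other things on the bench.

Things in the scene. Friction and masses are not known exactly. Their poses are not given: they have to be found in the camera images.
- stand: Digital thickness gauge, fixed to the bench: grey cast base 30 mm high, column and arm at the rear, round gauge head (dial) over a nest for the pad. Origin: on the bench exactly under the plunger. +x: the way the pad slides in, from the open mouth to end stop and column; z up. Base x -115 to +105 mm, y +-65 mm. Column 22 mm thick at x = +77 mm, 215 mm high; end stop face at x = +28 mm, 14 mm above the nest floor.
- nest_mouth (a point): Middle of the nest's open mouth, on the nest floor (40 mm above the bench), 112 mm before the plunger; axes as the stand. The flat floor runs on to the end stop 140 mm ahead, between rails 4 mm high; their inner faces stand about 64 mm apart at the mouth, narrow to 53 mm at 22 mm in, and stay 53 mm apart up to the stop.
- nest_home (a point): Point fixed on the stand, 27 mm before the plunger (stand's -x), 50 mm above the bench: where point pad_center lies when the pad is fully home, its length along the stand's x and its front end at the end stop. Axes as the stand.
- dial (a point): Centre of the round gauge head (the dial), straight above the stand's origin, 135 mm above the bench: 61 mm across, 24 mm thick along the stand's x, grey face with a blank display to the mouth. Its front is 17 mm before the plunger; farther out nothing overhangs the nest. Below it the stem and arm come down to 84 mm above the bench.
- lift_lever (a joint): Lift lever over the dial, rad: 0 = fully down (starts at 0 to 0.05), 0.65 = fully up. It turns about a level axis along the stand's x and sticks out to the stand's -y side: at 0 it hangs 0.2 rad below level, at 0.65 it points 0.45 rad above level. It takes 1 to 2 N at the ball and stays where it is left. Its fork lifts the plunger by the cap; when it is down the plunger is free to rest on what lies below.
- lever_pivot (a point): Point on the lever's axis, fixed on the stand at y = +24 mm, 175 mm above the bench. The ball's centre moves on an arc of 97 mm radius about it, in the stand's y-z plane.
- lever_ball (a point): Centre of the black ball, 16 mm across, at the free end of the lift lever, about 156 mm above the bench when down and 217 mm when up. Free all round; can be pinched from above with the fingers closing along the stand's x.
- plunger_tip (a point): Underside of the plunger's steel tip, 9 mm across, below the dial. The plunger (0.12 kg, sinks by its own weight) slides upright in the gauge head. Lever down and nothing below: 15 mm above the nest floor, so it bars the way of the 20 mm thick pad; lever fully up: 32 mm above the nest floor; resting on the seated pad: 20 mm.
- catch (a joint): Spring catch, rad: a flat dark steel hook beside the nest on the stand's -y side, over the rail, 4.2 to 7.8 mm above the nest floor, turning about an upright pivot. 0 = at rest, nose in the pad's way. The pad's plate pushes it out to 0.06 to 0.13 (3 to 5 N along the slide); it springs back to 0 behind the pad's rear end when the pad is home, with 2 mm to spare.
- catch_nose (a point): Inner corner of the catch's square face: at rest 84 mm before the plunger and 20 mm to the stand's -y from the nest's middle line. From there a slanted side runs out towards the mouth, to 110 mm before the plunger.
- pad_center (a point): Centre (10 mm above the underside) of the loose brake pad, about 0.36 kg, flat on the bench, friction side up at the start. Bare steel back plate 110 x 50 x 7 mm below; centred on it a dull grey friction block 98 x 42 x 13 mm with a narrow cross slot in the middle. x along the length, y across, z up from plate to friction face. Either end may go in first.
- cleaner_can: Bystander: upright metal spray can, 60 mm across, 190 mm tall; origin under its centre.
- parts_tray: Bystander: black open tray with a few bolts 120 x 90 x 35 mm; origin under its centre.
- spanner: Bystander: steel spanner 190 mm long lying flat along its x; origin at the middle.
- master: Bystander: steel setting disc 44 mm across, 20 mm high; origin under its centre.
There are look-alikes about, which are no part of the job. Of the things that look like the part that bears pad_center, the largest one is meant.

How it is judged:
On the way, in this order (a step that is already met when the one before it is completed fails the run):
1. the lift lever is raised, so that the plunger is up (value of joint lift_lever above 0.42 rad), for 0.2 s.
2. with the lever still up, the pad lies fully home in the nest and the catch has sprung back behind it (value of joint lift_lever above 0.38 rad and x of pad_center in the frame of nest_home above -0.0032 m and z of pad_center in the frame of nest_home below 0.003 m and value of joint catch below 0.05 rad), for 0.2 s.
At the end, for the whole second after the job is handed in: The pad lies flat in the nest, friction side up, centre within 3 mm of the home point along the slide and in height, 4 mm across; the catch is within 0.05 rad of rest behind it; the lift lever is down (below 0.1 rad) and the plunger rests on the pad (tip 18.5 to 21.5 mm above the nest floor) (x of pad_center in the frame of nest_home between -0.0032 and 0.003 m and y of pad_center in the frame of nest_home between -0.004 and 0.004 m and z of pad_center in the frame of nest_home between -0.003 and 0.003 m and angle between pad_center's own z axis and vertical below 0.08 rad and value of joint catch below 0.05 rad and value of joint lift_lever below 0.1 rad and z of plunger_tip in the frame of nest_home between 0.0085 and 0.0115 m); the robot touches nothing.
It fails at once if a bystander (spray can, tray, spanner or setting disc) is moved by more than 30 mm (distance of any of cleaner_can, parts_tray, spanner, master from where it was at the start of the episode above 0.03 m).
It also fails if it takes over 72 s, if anything falls off the work surface, if the arm or the gripper's body presses on something with over 40 N, if the wrist force passes 120 N, or if a joint passes its speed limit or range.

ROBOT

A 6-joint arm with a two-finger parallel gripper is mounted at the origin on the work surface. World frame = base frame: x ahead of the robot, y to its left, z up, the work surface at z = 0. Lengths are in m, angles in rad, forces in N, time in s.
With the tool pointing down it reaches from about 0.325 to 0.9 m from the base axis. Payload 6.1 kg.
Tool frame: the origin (TCP) lies midway between the tips of the shut fingers; the grasp point (between the pads) lies 19 mm behind it; z points along the fingers, y is the direction in which the jaws open and shut (so a half turn about z gives the same grasp; the last joint's range is limited). The gripper opens to 87 mm and grips with 3 to 60 N. Pads are 19 mm wide; open, the fingers measure 117 mm over their backs; the gripper's body (75 mm by 190 mm) begins 51 mm behind the grasp point.
Start: joints at [1.045, 0.22, 1.526, -0, 1.395, -0.126], TCP at [0.243, 0.576, 0.223] pointing down, gripper open.
Joint ranges: [-2.98, 2.98], [-0.91, 2.08], [0.09, 2.57], [-1.24, 4.39], [0.2, 2.65], [-2.68, 2.68]. Speed limits (rad/s): [2.57, 2.57, 3.01, 3.14, 3.14, 3.14].

INTERFACE

Orientations are given as a unit quaternion [x, y, z, w].
In Python, from workcell import read_state, get_image, calibration, hand_in gives the robot as it stands.
- The arm moves only by the tool send_rows, never from a script. Its argument "rows" is a list of rows, each a list of 5 numbers: the closure, from -1 (fully open) to 1 (shut), then the shift along the tool's x, y, z in mm, then the turn about the tool's z in degrees. A call has 1 to 5 rows; each row shifts and turns the pose as measured when the row begins, along the tool's axes as they then stand; what a row does not reach is not made up. A row lasts 1/8 s, in which the tool goes at most 62.5 mm and 10.7 degrees, less where a joint would pass 70% of its speed; a pose out of reach is approached as far as the arm can. A call is refused whole if a number of a shift passes 62.5 or a number of a turn 10.7, either way. A call with a gripper value outside its range is refused whole. The fingers move at their own pace and stop on an object; "newtons" is the grip in N (left out, the last holds). Time passes only in rows, so rows that do not move let the fingers close. It gives the time, the measured TCP pose, the force and the opening at its end, in the units of the state.
- read_state(): the state, without advancing time (a new reading comes with each control period).
- get_image(name): name is "side" or "top" or "wrist"; returns (picture, depth): 384x512x3 uint8, red, green, blue; 384x512 float32, m along the optical axis (not along the pixel's ray), 0 where there is no reading.
- calibration(name): a dict with "K" (3x3 intrinsics, pixels), "T" (4x4, takes a point from camera to world coordinates). Camera axes: x right, y down, z forward; pixel columns grow to the right and rows downward; lengths in m; the calibration is good to about 2 mm. A picture is of the moment at which its call begins: read the wrist's pose just before it. calibration takes no time and is no camera call; for the wrist camera it gives the pose at the moment of the call.
- hand_in(): hands the job in, once; it reports no verdict.
The state is a dict: "t": time; "q": joint angles; "dq": joint speeds; "effort": joint torques, N m; "tcp_pos": TCP position; "eef_rot": TCP orientation; "ft_force": force on the tool from outside, world axes, zero at the start; "ft_torque": the same for the moment, N m; "width": opening from 0.0 (shut) to 1.0 (fully open).
Only numpy, scipy, OpenCV 4.12 (cv2) and the standard library are available. Lean on these libraries where they do the work, as an engineer would, in place of code of your own. Each camera call takes 0.05 s, during which the arm holds its last target.

## Working session

There is one attempt and no reset: what is moved stays moved. The work goes in short steps, Python scripts to look and compute and a tool call to move; the robot and the scene stay as the last step left them, time stands still between calls to the robot, and variables do not carry over. Pictures are saved under pics/ and viewed, and the job is handed in when it is done.

Besides the shell and the picture viewer there is one more tool, called after "Request:" as name([rows], argument=value, ...), one row to a line, values as JSON. send_rows: Moves the arm, as the interface text tells. Its arguments: {"type":"object","properties":{"rows":{"type":"array"},"newtons":{"type":"number"}},"required":["rows"]}

```bash
mkdir -p pics; ls
python3 - <<'E'
from workcell import *
import cv2
s=read_state(); print(s)
for n in ("top","side","wrist"):
    im,d=get_image(n); cv2.imwrite(f"pics/{n}0.png",im[:,:,::-1]); c=calibration(n); print(n,c["K"].round(1).tolist(),c["T"].round(4).tolist())
    import numpy as np; np.savez(f"{n}0.npz",im=im,d=d,K=c["K"],T=c["T"])
E
```

```text
pics
{'t': 0.0, 'q': array([ 1.04490126e+00,  2.21242974e-01,  1.52761682e+00, -1.85102086e-05,
        1.39471224e+00, -1.26103987e-01]), 'dq': array([-1.41862126e-03,  9.63500785e-04, -1.43648136e-05,  3.71646471e-04,
       -2.28025222e-04, -6.15456347e-04]), 'effort': array([-6.36031036e-04, -4.94609964e+01, -3.87380397e+01,  6.98092394e-02,
        5.70708455e-02, -1.85722893e-04]), 'tcp_pos': array([0.2429587 , 0.57515925, 0.22142381]), 'eef_rot': array([ 1.98565256e-01,  9.80087169e-01, -9.40479638e-04, -3.08322719e-04]), 'ft_force': array([-0.21742767,  0.31913911, -0.10526989]), 'ft_torque': array([-0.00700741,  0.00930246, -0.0012604 ]), 'width': 1.0003840253309157}
top [[429.2, 0.0, 250.6], [0.0, 429.2, 189.3], [0.0, 0.0, 1.0]] [[0.0182, -0.9893, 0.1451, 0.3597], [-0.9998, -0.0176, 0.0052, -0.0278], [-0.0026, -0.1451, -0.9894, 1.2378], [0.0, 0.0, 0.0, 1.0]]
side [[470.1, 0.0, 262.8], [0.0, 470.1, 186.5], [0.0, 0.0, 1.0]] [[-0.9878, -0.0841, 0.1311, 0.3372], [-0.1555, 0.5752, -0.8031, 0.9786], [-0.0079, -0.8137, -0.5813, 0.8591], [0.0, 0.0, 0.0, 1.0]]
wrist [[291.9, 0.0, 251.1], [0.0, 291.9, 187.7], [0.0, 0.0, 1.0]] [[0.3892, 0.8921, 0.2295, 0.1815], [0.9211, -0.3765, -0.0988, 0.6022], [-0.0018, 0.2499, -0.9683, 0.3834], [0.0, 0.0, 0.0, 1.0]]
```

View pics/top0.png

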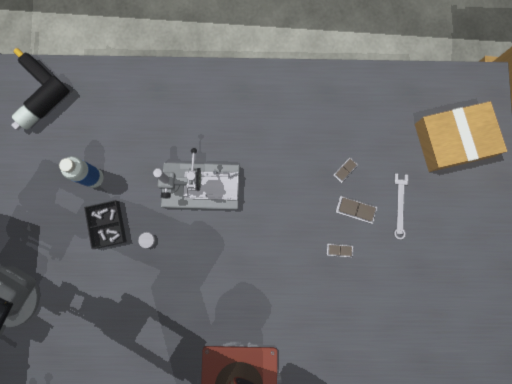

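View pics/side0.png

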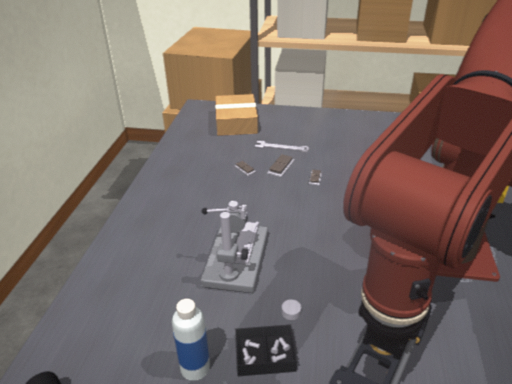

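View pics/wrist0.png

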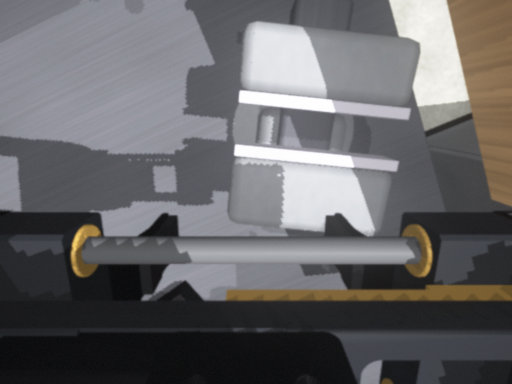

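```bash
cat > h.py <<'E'
import numpy as np,cv2
def load(n):
    z=np.load(n+".npz"); return z["im"],z["d"],z["K"],z["T"]
def ray(K,T,uv,z):
    uv=np.atleast_2d(uv).astype(float); d=np.c_[uv,np.ones(len(uv))]@np.linalg.inv(K).T@T[:3,:3].T
    o=T[:3,3]; return o+d*((z-o[2])/d[:,2])[:,None]
def proj(K,T,p):
    p=np.atleast_2d(p); c=(p-T[:3,3])@T[:3,:3]; q=c@K.T; return q[:,:2]/q[:,2:]
def pts(d,K,T):
    v,u=np.mgrid[:d.shape[0],:d.shape[1]]
    c=np.stack([(u-K[0,2])/K[0,0]*d,(v-K[1,2])/K[1,1]*d,d],-1); return c@T[:3,:3].T+T[:3,3]
def rect(xy):
    (c,s,a)=cv2.minAreaRect((np.asarray(xy)*1000).astype(np.float32)); return np.round(c,1),np.round(s,1),round(a,2)
E
python3 - <<'E'
from h import *
im,d,K,T=load("top0")
c=im[130:270,140:420]; cv2.imwrite("pics/topz.png",cv2.resize(c[:,:,::-1],None,fx=2.85,fy=2.85,interpolation=cv2.INTER_CUBIC))
P=pts(d,K,T)
print("bench",np.median(P[280:300,300:400,2]))
for n,(u0,u1,v0,v1) in dict(pad=(330,385,190,228)).items():
    pass
import itertools
g=cv2.cvtColor(im,cv2.COLOR_RGB2GRAY)
print(g[200:218,330:384:3])
# base via depth: 0.018<z<0.05
m=((P[...,2]>0.02)&(P[...,2]<0.055)&(d>0)).astype(np.uint8); m[:, :150]=0; m[:,260:]=0; m[:150]=0;m[220:]=0
v,u=np.nonzero(m); print(len(u),rect(P[v,u][:,:2]), np.median(P[v,u,2]))
m=((P[...,2]>0.005)&(P[...,2]<0.04)&(d>0)).astype(np.uint8); m[:, :325]=0; m[:,390:]=0; m[:150]=0;m[265:]=0
n,l,st,ce=cv2.connectedComponentsWithStats(m)
for i in range(1,n):
    if st[i,4]>30:
        v,u=np.nonzero(l==i); print(st[i],rect(P[v,u][:,:2]),np.median(P[v,u,2]))
b=(P[...,2]>0.13)&(P[...,2]<0.19)&(d>0); b[:,:180]=0;b[:,210:]=0;b[:140]=0;b[158:]=0
v,u=np.nonzero(b); print("ball",P[v,u].round(3).tolist())
E
```

```text
bench -0.0003774401800837879
[[109 108 110 168 108 111 111 118 135 124 108 109 108 109 110 110 110 111]
 [110 110 111 167 108 111 110 110 119 149 118 108 109 109 111 111 110 111]
 [109 109 109 184 107 111 111 110 110 124 141 110 108 110 112 111 112 112]
 [109 109 108 184 110 111 111 110 109 109 112 124 109 108 112 111 112 112]
 [109 109 108 175 112 110 110 110 108 107 106 113 127 111 108 111 110 111]
 [111 110 114 170 112 111 111 110 109 101 108 110 114 126 111 113 110 111]
 [111 111 120 153 113 112 110 111 110  91 110 110 110 113 127 134 112 111]
 [111 110 126 131 112 112 110 111 110  82 110 110 109 109 113 159 113 112]
 [110 111 143 121 113 112 112 110 110  81 111 111 110 108 108 125 113 112]
 [110 110 158 107 112 111 112 111 111  90 111 111 110 109 109 117 113 113]
 [111 111 175 115 112 112 111 111 111  78 111 111 110 109 108 125 113 112]
 [109 109 180 135 108 111 111 111 110  83 110 110 111 109 108 127 111 112]
 [109 110 155 178 130 107 110 112 110  98 111 111 110 110 108 115 112 112]
 [109 109 115 154 178 130 109 110 110 108 112 111 111 110 109 105 111 112]
 [110 108 109 115 147
[... 953 characters left out ...]
.617, 0.125, 0.162], [0.616, 0.122, 0.164], [0.618, 0.121, 0.156], [0.614, 0.133, 0.163], [0.614, 0.13, 0.164], [0.614, 0.127, 0.163], [0.614, 0.125, 0.162], [0.614, 0.122, 0.162], [0.615, 0.12, 0.158], [0.611, 0.132, 0.163], [0.612, 0.13, 0.159], [0.611, 0.127, 0.165], [0.612, 0.125, 0.162], [0.612, 0.123, 0.161], [0.613, 0.121, 0.157], [0.609, 0.13, 0.16], [0.61, 0.128, 0.157], [0.609, 0.125, 0.163], [0.611, 0.123, 0.155], [0.607, 0.13, 0.161], [0.607, 0.128, 0.16], [0.607, 0.125, 0.159], [0.604, 0.13, 0.159], [0.604, 0.127, 0.162], [0.604, 0.125, 0.161], [0.601, 0.129, 0.164], [0.601, 0.127, 0.162], [0.601, 0.124, 0.162], [0.598, 0.13, 0.162], [0.598, 0.127, 0.164], [0.599, 0.124, 0.162]]
```

View pics/topz.png

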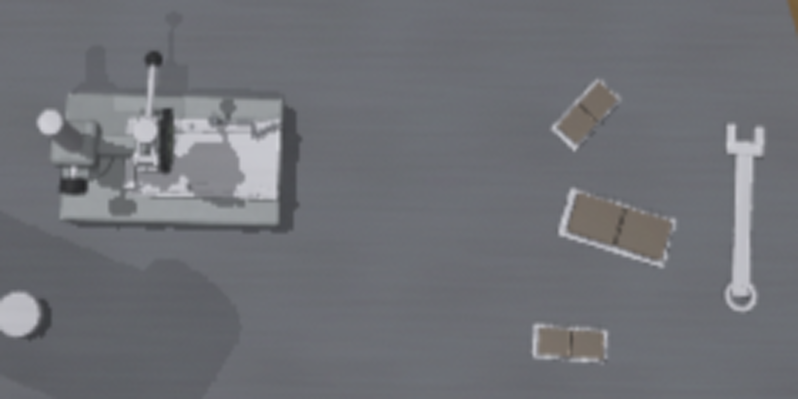

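Request:
send_rows([
  [-1,-20,-10,-50,-7.7],
  [-1,-40,-20,-25,-7.7],
  [-1,-50,-20,0,-7.4],
  [-1,-50,-30,0,0],
  [-1,-50,-30,0,0],
], newtons=20)

```text
t: 0.78
tcp_pos: [0.4399, 0.4425, 0.2971]
eef_rot: [-0.01, 1.0, -0.002, -0.001]
ft_force: [-0.1, -0.0, 0.4]
width: 1.0
```

```bash
cat > st.py <<'E'
import sys,numpy as np
from workcell import read_state
from scipy.spatial.transform import Rotation as R
def go(*t):
    s=read_state(); M=R.from_quat(s["eef_rot"]).as_matrix(); p=s["tcp_pos"]
    print("t %.2f"%s["t"],"tcp",p.round(4),"phi %.2f"%np.degrees(np.arctan2(M[1,0],M[0,0])),"tilt",M[2].round(3),"w %.3f"%s["width"],"F",s["ft_force"].round(1),"q",s["q"].round(2))
    if len(t)>=3: print("to go tool mm",(M.T@(np.array(t[:3])-p)*1000).round(1))
if __name__=="__main__": go(*map(float,sys.argv[1:]))
E
python3 st.py .616 .127 .25
python3 - <<'E'
from h import *
im,d,K,T=load("top0")
g=cv2.cvtColor(im,cv2.COLOR_RGB2GRAY)
# base corners from zoom (2.85x)
def zz(p): return np.array(p)/2.85+[140,130]-0.3
C=zz([[68,94],[283,98],[278,224],[62,220]]); w=ray(K,T,C,.03); print(w.round(4)); 
print(np.linalg.norm(w[0]-w[1]),np.linalg.norm(w[1]-w[2]))
P=zz([[574,189],[675,219],[663,266],[560,234]]); w=ray(K,T,P,.007); print(w.round(4),w.mean(0),rect(w[:,:2]))
im,d,K,T=load("side0"); cv2.imwrite("pics/sidez.png",cv2.resize(im[140:300,180:340,::-1],None,fx=3.7,fy=3.7,interpolation=cv2.INTER_CUBIC))
E
```

```text
t 0.78 tcp [0.4399 0.4425 0.2971] phi -178.83 tilt [ 0.002 -0.004 -1.   ] w 1.000 F [-0.1 -0.   0.4] q [ 0.66  0.18  1.43 -0.    1.53 -0.93]
to go tool mm [-169.7 -318.9   47.8]
[[0.6096 0.2299 0.03  ]
 [0.6093 0.0132 0.03  ]
 [0.4819 0.0153 0.03  ]
 [0.482  0.2298 0.03  ]]
0.21673143823388774 0.12745745507783102
[[ 0.5252 -0.2832  0.007 ]
 [ 0.4964 -0.3848  0.007 ]
 [ 0.4487 -0.3716  0.007 ]
 [ 0.4792 -0.2685  0.007 ]] [ 0.48738156 -0.32701936  0.007     ] (array([ 487.7, -327. ]), array([107.5,  49.5]), 73.56)
```

View pics/sidez.png

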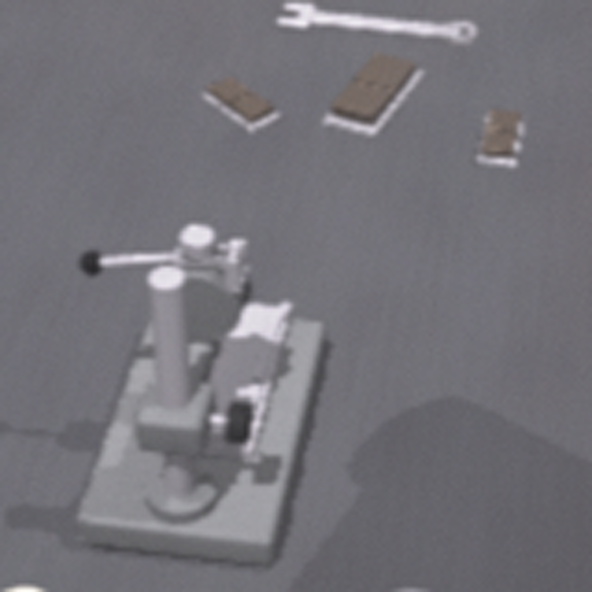

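Request:
send_rows([
  [-1,-28,-53,0,0],
  [-1,-28,-53,0,0],
  [-1,-28,-53,0,-1.2],
  [-1,-28,-53,0,0],
  [-1,-28,-53,0,0],
])

```text
t: 1.4
tcp_pos: [0.592, 0.1735, 0.2951]
eef_rot: [-0.021, 1.0, -0.002, -0.002]
ft_force: [-0.5, -0.0, -0.5]
width: 1.002
```

```bash
python3 st.py .616 .127 .25
```

```text
t 1.40 tcp [0.592  0.1735 0.2951] phi -177.55 tilt [ 0.005 -0.004 -1.   ] w 1.002 F [-0.5 -0.  -0.5] q [ 0.16  0.17  1.45 -0.    1.53 -1.45]
to go tool mm [-22.2 -47.3  45.2]
```

Request:
send_rows([
  [-1,-22,-47,0,2.4],
  [-1,0,0,40,0],
  [-1,0,0,0,0],
])

```text
t: 1.78
tcp_pos: [0.6178, 0.1201, 0.2532]
eef_rot: [0.004, 1.0, -0.003, -0.003]
ft_force: [0.1, 0.4, 1.0]
width: 0.997
```

```bash
python3 - <<'E'
from workcell import *
from h import *
c=calibration("wrist"); im,d=get_image("wrist"); K,T=c["K"],c["T"]
np.savez("wrist1.npz",im=im,d=d,K=K,T=T); cv2.imwrite("pics/wrist1.png",im[:,:,::-1])
P=pts(d,K,T)
m=(P[...,2]>.14)&(P[...,2]<.175)&(P[...,0]>.59)&(P[...,0]<.64)&(abs(P[...,1]-.127)<.02)&(d>0)
v,u=np.nonzero(m); print(len(u), P[v,u].mean(0), P[v,u].min(0),P[v,u].max(0))
E
python3 st.py .616 .127 .14
```

```text
380 [0.61051796 0.12678501 0.16092759] [0.59035032 0.1187711  0.15520627] [0.62572823 0.13434586 0.16491664]
t 1.82 tcp [0.6195 0.1203 0.2565] phi 179.58 tilt [ 0.001 -0.005 -1.   ] w 1.001 F [0.7 0.4 0.2] q [ 0.07  0.22  1.47 -0.01  1.46 -1.49]
to go tool mm [  3.5   7.3 116.5]
```

View pics/wrist1.png

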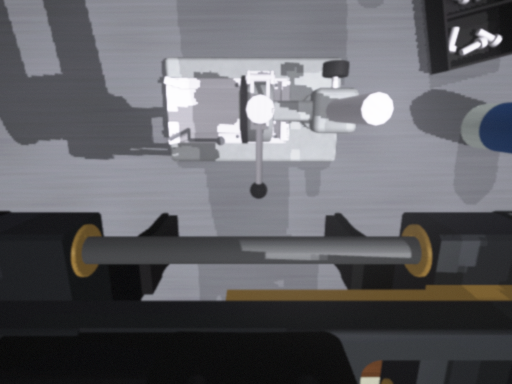

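Request:
send_rows([
  [-1,2,6,50,0],
  [-1,0,0,50,0],
  [-1,0,0,14,0],
  [-1,0,0,0,0],
])

```text
t: 2.33
tcp_pos: [0.623, 0.1295, 0.1508]
eef_rot: [0.001, 1.0, -0.002, 0.007]
ft_force: [0.3, 0.8, -0.4]
width: 0.999
```

```bash
python3 st.py .6175 .1265 .139
```

```text
t 2.33 tcp [0.623  0.1295 0.1508] phi 179.84 tilt [-0.014 -0.004 -1.   ] w 0.999 F [ 0.3  0.8 -0.4] q [ 0.08  0.29  1.58 -0.01  1.26 -1.48]
to go tool mm [ 5.7 -2.9 11.8]
```

Request:
send_rows([
  [-1,6,-3,12,0],
  [0.2,0,0,0,0],
  [1,0,0,0,0],
  [1,0,0,0,0],
  [1,0,0,0,0],
], newtons=15)

```text
t: 2.95
tcp_pos: [0.6207, 0.1268, 0.1454]
eef_rot: [0.001, 1.0, -0.002, 0.012]
ft_force: [-0.7, -0.4, -0.1]
width: 0.631
```

```bash
python3 st.py .609 .1265 .2
```

```text
t 2.95 tcp [0.6207 0.1268 0.1454] phi 179.87 tilt [-0.025 -0.003 -1.   ] w 0.631 F [-0.7 -0.4 -0.1] q [ 0.08  0.28  1.6  -0.01  1.23 -1.49]
to go tool mm [ 10.4  -0.5 -54.9]
```

Request:
send_rows([
  [1,3,0,6,0],
  [1,0,0,0,0],
  [1,0,0,0,0],
  [1,0,0,0,0],
  [1,0,0,0,0],
])

```text
t: 3.58
tcp_pos: [0.6175, 0.1262, 0.1385]
eef_rot: [0.001, 1.0, -0.002, 0.012]
ft_force: [-0.7, -1.5, 0.3]
width: 0.168
```

```bash
python3 st.py .609 .1265 .2
```

```text
t 3.58 tcp [0.6175 0.1262 0.1385] phi 179.87 tilt [-0.024 -0.004 -1.   ] w 0.168 F [-0.7 -1.5  0.3] q [ 0.08  0.28  1.61 -0.01  1.22 -1.49]
to go tool mm [  7.    0.  -61.7]
```

Request:
send_rows([
  [1,-1,0,-8,0],
  [1,-1,0,-14,0],
  [1,0,0,-14,0],
  [1,2,0,-14,0],
  [1,3,0,-14,0],
])

```text
t: 4.2
tcp_pos: [0.6099, 0.1262, 0.2015]
eef_rot: [0.001, 1.0, -0.002, 0.008]
ft_force: [4.3, -0.0, -20.8]
width: 0.169
```

```bash
python3 st.py .609 .1265 .2
```

```text
t 4.20 tcp [0.6099 0.1262 0.2015] phi 179.85 tilt [-0.015 -0.005 -1.   ] w 0.169 F [  4.3  -0.  -20.8] q [ 0.08  0.22  1.57 -0.01  1.34 -1.49]
to go tool mm [0.9 0.3 1.5]
```

Request:
send_rows([
  [0.2,0,0,0,0],
  [-0.2,0,0,0,0],
  [-0.2,0,0,0,0],
  [-0.2,0,0,0,0],
])

```text
t: 4.7
tcp_pos: [0.6125, 0.1271, 0.2073]
eef_rot: [0.001, 1.0, -0.002, 0.012]
ft_force: [-0.2, -0.1, 0.1]
width: 0.529
```

```bash
python3 st.py .609 .1265 .26
```

```text
t 4.70 tcp [0.6125 0.1271 0.2073] phi 179.87 tilt [-0.024 -0.003 -1.   ] w 0.529 F [-0.2 -0.1  0.1] q [ 0.08  0.21  1.56 -0.01  1.34 -1.49]
to go tool mm [  2.2  -0.8 -52.8]
```

```bash
cat > plan.py <<'E'
import sys,numpy as np
# usage: x y phi nrows : from current state, constant world steps, turning
from workcell import read_state
from scipy.spatial.transform import Rotation as R
x,y,z,ph,n=map(float,sys.argv[1:]); n=int(n)
s=read_state(); M=R.from_quat(s["eef_rot"]).as_matrix(); p=s["tcp_pos"]
f=np.arctan2(M[1,0],M[0,0]); d=(np.array([x,y,z])-p)*1000/n
df=(np.radians(ph)-f+np.pi)%(2*np.pi)-np.pi
for k in range(n):
    a=f+df*k/n; X=np.array([np.cos(a),np.sin(a)]);Y=np.array([np.sin(a),-np.cos(a)])
    print([round(float(X@d[:2])),round(float(Y@d[:2])),round(-d[2]),round(-np.degrees(df)/n,1)])
E
python3 plan.py .478 -.359 .28 73.5 11
```

```text
[12, -44, -7, np.float64(9.7)]
[5, -46, -7, np.float64(9.7)]
[-3, -46, -7, np.float64(9.7)]
[-11, -45, -7, np.float64(9.7)]
[-18, -42, -7, np.float64(9.7)]
[-25, -38, -7, np.float64(9.7)]
[-31, -34, -7, np.float64(9.7)]
[-36, -28, -7, np.float64(9.7)]
[-40, -22, -7, np.float64(9.7)]
[-44, -14, -7, np.float64(9.7)]
[-45, -7, -7, np.float64(9.7)]
```

Request:
send_rows([
  [-1,0,0,-35,0],
  [-1,0,0,-40,0],
])

```text
t: 4.95
tcp_pos: [0.6087, 0.1272, 0.2798]
eef_rot: [0.001, 1.0, -0.002, 0.008]
ft_force: [-0.2, 0.0, -0.2]
width: 0.741
```

Request:
send_rows([
  [-1,12,-44,0,9.7],
  [-1,5,-46,0,9.7],
  [-1,-3,-46,0,9.7],
  [-1,-11,-45,0,9.7],
  [-1,-18,-42,0,9.7],
])

```text
t: 5.58
tcp_pos: [0.547, -0.0965, 0.2861]
eef_rot: [0.421, 0.907, 0.005, 0.014]
ft_force: [0.5, -0.5, 0.5]
width: 1.0
```

Request:
send_rows([
  [-1,-25,-38,0,9.7],
  [-1,-31,-34,0,9.7],
  [-1,-36,-28,0,9.7],
  [-1,-40,-22,0,9.7],
  [-1,-44,-14,0,9.7],
])

```text
t: 6.2
tcp_pos: [0.4759, -0.3221, 0.2873]
eef_rot: [0.765, 0.643, 0.011, 0.013]
ft_force: [-0.1, 0.1, -0.4]
width: 0.994
```

```bash
python3 st.py .478 -.359 .26; python3 plan.py .478 -.359 .26 73.5 2
python3 - <<'E'
from workcell import *
from h import *
im,d=get_image("side"); c=calibration("side"); np.savez("side1.npz",im=im,d=d,K=c["K"],T=c["T"]); 
cv2.imwrite("pics/side1.png",cv2.resize(im[140:300,180:340,::-1],None,fx=3.7,fy=3.7,interpolation=cv2.INTER_CUBIC))
E
```

```text
t 6.20 tcp [ 0.4759 -0.3221  0.2873] phi 80.09 tilt [-0.     0.035 -0.999] w 0.994 F [-0.1  0.1 -0.4] q [-0.74  0.04  1.61  0.02  1.47 -0.57]
to go tool mm [-35.9   7.5  27.6]
[-18, 4, 14, np.float64(3.3)]
[-18, 5, 14, np.float64(3.3)]
```

View pics/side1.png

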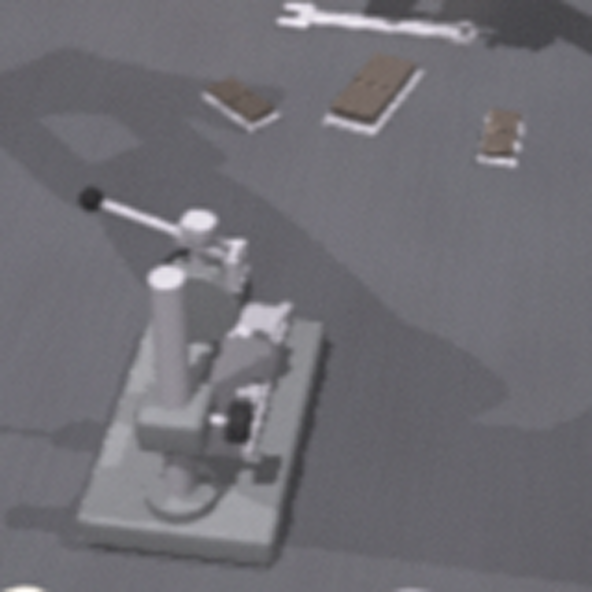

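Request:
send_rows([
  [-1,-18,4,14,3.3],
  [-1,-18,5,14,3.3],
  [-1,0,0,0,0],
])

```text
t: 6.62
tcp_pos: [0.4755, -0.3678, 0.2591]
eef_rot: [0.806, 0.591, 0.01, 0.014]
ft_force: [0.7, 0.4, 0.1]
width: 1.001
```

Run:
```python
from workcell import *
from h import *
import st
st.go()
c=calibration("wrist"); im,d=get_image("wrist"); K,T=c["K"],c["T"]
np.savez("wrist2.npz",im=im,d=d,K=K,T=T); cv2.imwrite("pics/wrist2.png",im[:,:,::-1])
P=pts(d,K,T)
for lo,hi in ((.004,.035),(.014,.035)):
    m=((P[...,2]>lo)&(P[...,2]<hi)&(d>0)&(np.hypot(P[...,0]-.487,P[...,1]+.327)<.07)).astype(np.uint8)
    n,l,s_,_=cv2.connectedComponentsWithStats(m); i=1+s_[1:,4].argmax()
    v,u=np.nonzero(l==i); print(s_[i],rect(P[v,u][:,:2]),np.median(P[v,u,2]),u.min(),v.max())
```

```text
t 6.62 tcp [ 0.4755 -0.3678  0.2591] phi 72.52 tilt [ 0.     0.035 -0.999] w 1.001 F [0.7 0.4 0.1] q [-0.8   0.11  1.58  0.02  1.42 -0.5 ]
[ 226   89   37   82 2843] (array([ 488.9, -326.8]), array([111.6,  49.3]), 73.06) 0.019144026768911027 226 170
[ 229   94   32   74 2217] (array([ 489.1, -327.1]), array([97.9, 41.6]), 72.96) 0.019467348510351534 229 167
```

View pics/wrist2.png

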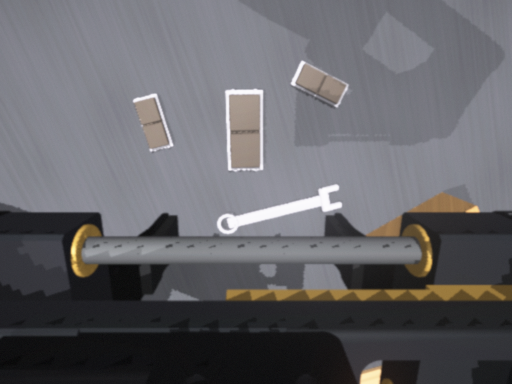

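```bash
python3 st.py .4784 -.358 .06
```

```text
t 6.67 tcp [ 0.4758 -0.3673  0.26  ] phi 72.59 tilt [-0.     0.036 -0.999] w 1.003 F [-1.2  0.4 -0.2] q [-0.8   0.11  1.58  0.02  1.42 -0.5 ]
to go tool mm [  9.6  -7.6 199.8]
```

Request:
send_rows([
  [-1,3,-2,50,-0.4],
  [-1,3,-2,50,0],
  [-1,3,-2,50,0],
  [-1,1,-2,45,0],
  [-1,0,0,0,0],
])

```text
t: 7.3
tcp_pos: [0.4832, -0.3551, 0.0655]
eef_rot: [0.801, 0.599, 0.012, 0.019]
ft_force: [0.3, 0.1, 0.0]
width: 0.999
```

```bash
python3 st.py .4784 -.358 .0105
```

```text
t 7.30 tcp [ 0.4832 -0.3551  0.0655] phi 73.56 tilt [-0.003  0.044 -0.999] w 0.999 F [0.3 0.1 0. ] q [-0.78  0.29  1.76  0.02  1.05 -0.5 ]
to go tool mm [-3.9 -6.2 54.8]
```

Request:
send_rows([
  [-1,-4,-6,20,0.5],
  [-1,0,0,17,0],
  [-1,0,0,10,0],
  [-1,0,0,4,0],
  [-1,0,0,0,0],
])

```text
t: 7.92
tcp_pos: [0.4823, -0.3614, 0.018]
eef_rot: [0.803, 0.595, 0.013, 0.024]
ft_force: [-0.7, 0.4, 0.5]
width: 0.996
```

```bash
python3 st.py .4784 -.358 .0105
```

```text
t 7.92 tcp [ 0.4823 -0.3614  0.018 ] phi 73.11 tilt [-0.007  0.053 -0.999] w 0.996 F [-0.7  0.4  0.5] q [-0.78  0.36  1.78  0.02  0.96 -0.5 ]
to go tool mm [ 2.2 -5.2  7.2]
```

Request:
send_rows([
  [-1,2,-5,6,0],
  [-1,0,0,1,0],
  [0.5,0,0,0,0],
  [0.5,0,0,0,0],
  [0.5,0,0,0,0],
], newtons=35)

```text
t: 8.55
tcp_pos: [0.479, -0.3587, 0.0116]
eef_rot: [0.803, 0.595, 0.013, 0.025]
ft_force: [0.0, -1.1, -0.4]
width: 0.749
```

```bash
python3 st.py .4784 -.358 .0105
```

```text
t 8.55 tcp [ 0.479  -0.3587  0.0116] phi 73.11 tilt [-0.008  0.055 -0.998] w 0.749 F [ 0.  -1.1 -0.4] q [-0.79  0.36  1.79  0.02  0.94 -0.5 ]
to go tool mm [ 0.6 -0.8  1.1]
```

Good position; close.

Request:
send_rows([
  [1,0,0,1,0],
  [1,0,0,0,0],
  [1,0,0,0,0],
  [1,0,0,0,0],
  [1,0,0,0,0],
])

```text
t: 9.18
tcp_pos: [0.4791, -0.3589, 0.0107]
eef_rot: [0.803, 0.596, 0.013, 0.025]
ft_force: [0.1, 0.5, 0.2]
width: 0.477
```

```bash
python3 st.py .4784 -.358 .0105
```

```text
t 9.18 tcp [ 0.4791 -0.3589  0.0107] phi 73.12 tilt [-0.008  0.056 -0.998] w 0.477 F [0.1 0.5 0.2] q [-0.79  0.36  1.79  0.02  0.94 -0.5 ]
to go tool mm [ 0.7 -0.9  0.2]
```

Request:
send_rows([
  [1,0,0,-15,0],
  [1,0,0,-25,0],
  [1,0,0,-30,0],
  [1,0,0,-20,0],
])

```text
t: 9.68
tcp_pos: [0.4716, -0.354, 0.1008]
eef_rot: [0.803, 0.596, 0.012, 0.02]
ft_force: [0.8, -0.4, -3.2]
width: 0.478
```

```bash
python3 st.py; python3 plan.py .546 -.097 .1 90 7
```

```text
t 9.68 tcp [ 0.4716 -0.354   0.1008] phi 73.12 tilt [-0.004  0.048 -0.999] w 0.478 F [ 0.8 -0.4 -3.2] q [-0.79  0.22  1.77  0.02  1.11 -0.5 ]
[38, 0, 0, np.float64(-2.4)]
[38, 1, 0, np.float64(-2.4)]
[38, 3, 0, np.float64(-2.4)]
[38, 4, 0, np.float64(-2.4)]
[38, 6, 0, np.float64(-2.4)]
[37, 8, 0, np.float64(-2.4)]
[37, 9, 0, np.float64(-2.4)]
```

Request:
send_rows([
  [1,38,0,-2,-2.4],
  [1,38,1,-2,-2.4],
  [1,38,3,-2,-2.4],
  [1,38,4,-2,-2.4],
  [1,38,6,-2,-2.4],
])

```text
t: 10.3
tcp_pos: [0.5252, -0.1691, 0.1154]
eef_rot: [0.736, 0.677, 0.01, 0.025]
ft_force: [-0.5, 1.1, -2.6]
width: 0.477
```

```bash
python3 st.py .546 -.105 .1; python3 plan.py .546 -.105 .1 90 2
```

```text
t 10.30 tcp [ 0.5252 -0.1691  0.1154] phi 85.16 tilt [-0.019  0.05  -0.999] w 0.477 F [-0.5  1.1 -2.6] q [-0.45  0.11  1.87  0.    1.12 -0.37]
to go tool mm [65.9 14.6 14.9]
[33, 8, 8, np.float64(-2.4)]
[32, 9, 8, np.float64(-2.4)]
```

Request:
send_rows([
  [1,30,8,2,-2.4],
  [1,28,9,2,-2.4],
  [1,0,0,0,0],
])

```text
t: 10.68
tcp_pos: [0.546, -0.1074, 0.1126]
eef_rot: [0.705, 0.709, 0.009, 0.025]
ft_force: [0.2, 0.6, -3.6]
width: 0.475
```

Run:
```python
from workcell import *
from h import *
import st
st.go(.546,-.105,.1)
for n in ("wrist","top"):
    c=calibration(n); im,d=get_image(n); K,T=c["K"],c["T"]
    np.savez(n+"3.npz",im=im,d=d,K=K,T=T); cv2.imwrite(f"pics/{n}3.png",im[:,:,::-1] if n=="wrist" else cv2.resize(im[130:270,140:340,::-1],None,fx=4,fy=4,interpolation=cv2.INTER_CUBIC))
```

```text
t 10.68 tcp [ 0.546  -0.1074  0.1126] phi 90.34 tilt [-0.022  0.048 -0.999] w 0.475 F [ 0.2  0.6 -3.6] q [-0.33  0.12  1.85 -0.01  1.11 -0.34]
to go tool mm [ 2.7 -0.6 12.5]
```

View pics/wrist3.png

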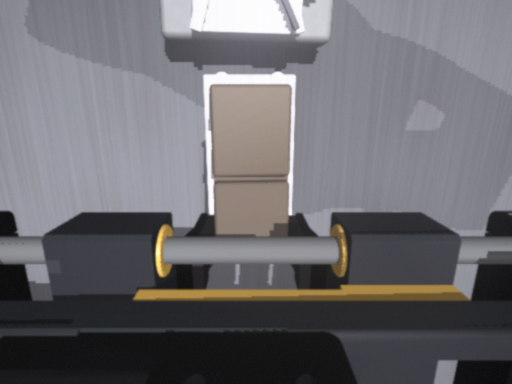

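View pics/top3.png

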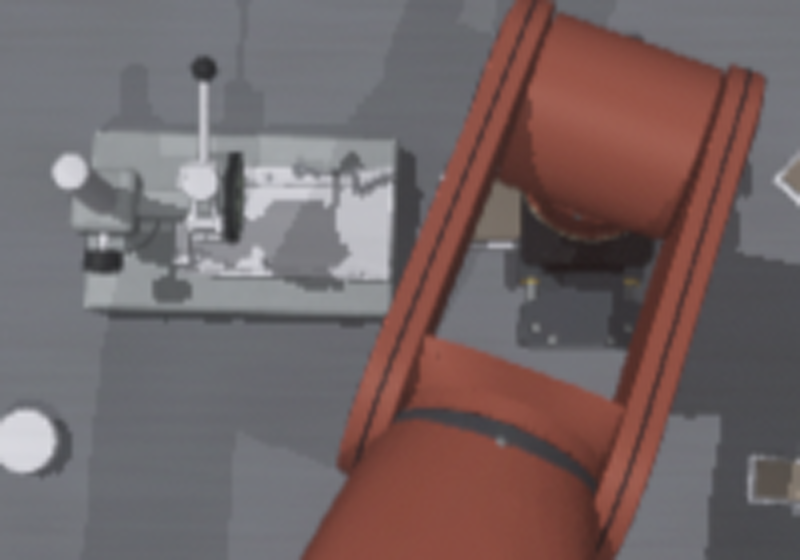

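Run:
```python
from h import *
for n in ("wrist3","wrist1","top3","top0"):
    im,d,K,T=load(n); P=pts(d,K,T); X,Y,Z=P[...,0],P[...,1],P[...,2]
    ok=d>0
    m=ok&(Z>.02)&(Z<.038)&(abs(X-.546)<.09)&(Y>.005)&(Y<.25)
    for y0 in (.016,.03,.06,.2,.22):
        k=m&(abs(Y-y0)<.004)
        if k.sum()>10: print(n,"base y",y0,"x",np.percentile(X[k],[1,99]).round(4),"mid",np.percentile(X[k],[1,99]).mean().round(4))
    k=m; print(n,"mouth end y",[np.percentile(Y[k&(abs(X-x)<.01)],1).round(4) for x in (.5,.52,.57,.59) if (k&(abs(X-x)<.01)).sum()>5])
    # rails: height 44 vs floor 40
    if n=="wrist3":
        k=ok&(Z>.1)&(Z<.14)&(Y>-.15)&(Y<.0)&(abs(X-.546)<.05)
        v,u=np.nonzero(k&(np.arange(384)[:,None]<200)); p=P[v,u]; print("pad",rect(p[:,:2]))
        A=np.c_[p[:,:2],np.ones(len(p))]; q=Z[v,u]>0.0
        for y0 in (-.02,-.03,-.06,-.08):
            kk=abs(p[:,1]-y0)<.004; 
            if kk.sum()>10: print(y0,np.percentile(p[kk,0],[1,99]).round(4),[ (x,np.median(p[kk&(abs(p[:,0]-x)<.004),2]).round(4)) for x in (.53,.546,.562)])
im,d,K,T=load("wrist1"); cv2.imwrite("pics/w1z.png",cv2.resize(im[40:180,150:370,::-1],None,fx=3.6,fy=3.6,interpolation=cv2.INTER_CUBIC))
```

```text
wrist3 base y 0.016 x [0.4844 0.6094] mid 0.5469
wrist3 base y 0.03 x [0.4831 0.6105] mid 0.5468
wrist3 mouth end y [np.float64(0.0125), np.float64(0.0123), np.float64(0.0118), np.float64(0.0116)]
pad (array([546.3, -54.2]), array([50.2, 71.7]), 0.63)
-0.02 [0.5217 0.5702] [(0.53, np.float64(0.1068)), (0.546, np.float64(0.1058)), (0.562, np.float64(0.1062))]
-0.03 [0.5215 0.5703] [(0.53, np.float64(0.1193)), (0.546, np.float64(0.1193)), (0.562, np.float64(0.119))]
-0.06 [0.5221 0.5707] [(0.53, np.float64(0.1201)), (0.546, np.float64(0.12)), (0.562, np.float64(0.1198))]
-0.08 [0.5222 0.571 ] [(0.53, np.float64(0.1206)), (0.546, np.float64(0.1206)), (0.562, np.float64(0.1204))]
wrist1 base y 0.016 x [0.4834 0.6107] mid 0.5471
wrist1 base y 0.03 x [0.4827 0.6109] mid 0.5468
wrist1 base y 0.06 x [0.483  0.6111] mid 0.5471
wrist1 base y 0.2 x [0.4841 0.6117] mid 0.5479
wrist1 base y 0.22 x [0.4841 0.6119] mid 0.548
wrist1 mouth end y [np.float64(0.0162), np.float64(0.0399), np.float64(0.0645), np.float64(0.0161)]
top3 base y 0.016 x [0.485  0.6061] mid 0.5456
top3 base y 0.03 x [0.4797 0.6066] mid 0.5432
top3 base y 0.06 x [0.4811 0.6098] mid 0.5454
top3 base y 0.2 x [0.4825 0.6099] mid 0.5462
top3 base y 0.22 x [0.4821 0.6091] mid 0.5456
top3 mouth end y [np.float64(0.0161), np.float64(0.0141), np.float64(0.0151), np.float64(0.0142)]
top0 base y 0.016 x [0.4804 0.6069] mid 0.5436
top0 base y 0.03 x [0.48   0.6061] mid 0.5431
top0 base y 0.06 x [0.4821 0.6095] mid 0.5458
top0 base y 0.2 x [0.4824 0.6096] mid 0.546
top0 base y 0.22 x [0.4825 0.6098] mid 0.5462
top0 mouth end y [np.float64(0.0163), np.float64(0.014), np.float64(0.0151), np.float64(0.013)]
```

View pics/w1z.png

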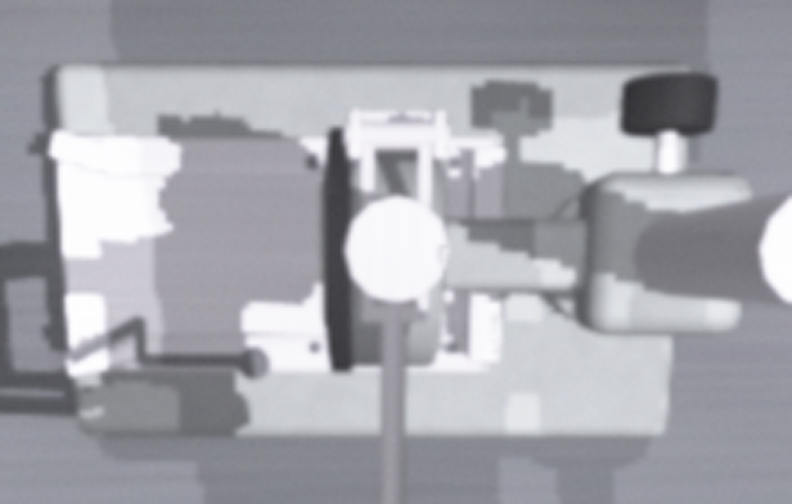

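```bash
python3 st.py .5467 -.107 .0575
python3 - <<'E'
from h import *
for n in ("top3","wrist1"):
    im,d,K,T=load(n); P=pts(d,K,T); X,Y,Z=P[...,0],P[...,1],P[...,2]
    k=(d>0)&(abs(X-.546)<.01)&(abs(Y-.128)<.01); print(n,np.percentile(Z[k],[5,25,50,75,95]).round(3))
    k=(d>0)&(abs(X-.609)<.008)&(abs(Y-.127)<.008)&(Z>.1); print(np.percentile(Z[k],[50,95]).round(3))
E
```

```text
t 10.78 tcp [ 0.5458 -0.1093  0.1126] phi 90.20 tilt [-0.023  0.048 -0.999] w 0.479 F [-0.4 -0.2 -3.5] q [-0.34  0.12  1.85 -0.01  1.11 -0.34]
to go tool mm [ 3.6 -1.8 55.1]
top3 [0.041 0.164 0.198 0.2   0.202]
[0.211 0.216]
wrist1 [0.17  0.186 0.186 0.187 0.187]
[0.16  0.163]
```

Request:
send_rows([
  [1,1,-1,20,0.9],
  [1,1,-1,20,0],
  [1,0,0,10,0],
  [1,0,0,0,0],
])

```text
t: 11.28
tcp_pos: [0.5459, -0.1126, 0.063]
eef_rot: [0.713, 0.701, 0.009, 0.026]
ft_force: [0.1, -0.1, -2.7]
width: 0.479
```

Run:
```python
from workcell import *
from h import *
import st
st.go(.5467,-.085,.0565)
n="wrist"
c=calibration(n); im,d=get_image(n); K,T=c["K"],c["T"]
np.savez(n+"4.npz",im=im,d=d,K=K,T=T); P=pts(d,K,T);X,Y,Z=P[...,0],P[...,1],P[...,2]; ok=d>0
for y0 in (-.03,-.06,-.08,.02,.03,.05):
    zr=(.05,.08) if y0<0 else (.02,.037)
    k=ok&(abs(Y-y0)<.004)&(Z>zr[0])&(Z<zr[1])&(abs(X-.547)<.08)
    if y0<0: k&=abs(X-.547)<.04
    if k.sum()>10: 
        a=np.percentile(X[k],[1,99]); print(y0,a.round(4),a.mean().round(4),"z",[np.median(Z[k&(abs(X-x)<.005)]).round(4) for x in (.532,.547,.562)])
k=ok&(Z>.05)&(Z<.09)&(abs(X-.547)<.04)&(Y>-.08)&(Y<.01); print("front y",np.percentile(Y[k],99.5))
k=ok&(Z>.038)&(Z<.042)&(abs(X-.547)<.03)&(Y>.015)&(Y<.1); print("floor z",np.median(Z[ok&(abs(X-.547)<.015)&(Y>.03)&(Y<.06)]))
cv2.imwrite("pics/wrist4.png",im[:,:,::-1])
```

```text
t 11.28 tcp [ 0.5459 -0.1126  0.063 ] phi 88.97 tilt [-0.024  0.05  -0.998] w 0.479 F [ 0.1 -0.1 -2.7] q [-0.34  0.19  1.88 -0.01  1.01 -0.32]
to go tool mm [27.7 -0.   5.8]
-0.03 [0.5235 0.5723] 0.5479 z [np.float64(0.0683), np.float64(0.0683), np.float64(0.0678)]
-0.06 [0.523  0.5717] 0.5474 z [np.float64(0.0703), np.float64(0.0703), np.float64(0.0703)]
-0.08 [0.523  0.5715] 0.5472 z [np.float64(0.07), np.float64(0.07), np.float64(0.0699)]
0.02 [0.4829 0.6102] 0.5466 z [np.float64(0.0368), np.float64(nan), np.float64(nan)]
front y -0.024477096196832488
floor z nan
  return _methods._mean(a, axis=axis, dtype=dtype,
  ret = ret.dtype.type(ret / rcount)
```

View pics/wrist4.png

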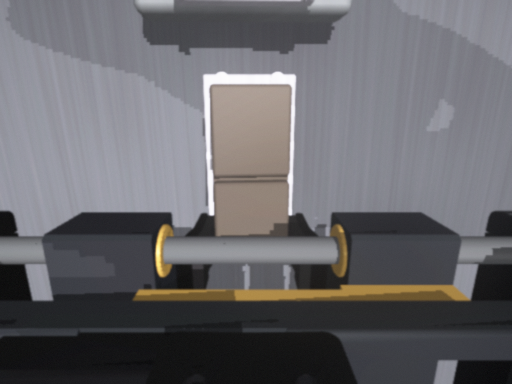

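Request:
send_rows([
  [1,5,-1,6,-0.5],
  [1,10,0,1,0],
  [1,12,0,0,0],
  [1,6,0,0,0],
  [1,0,0,0,0],
])

```text
t: 11.95
tcp_pos: [0.5474, -0.0775, 0.0574]
eef_rot: [0.709, 0.704, 0.01, 0.028]
ft_force: [1.1, -0.2, -4.5]
width: 0.477
```

```bash
cat > see.py <<'E'
import sys
from workcell import *
from h import *
import st
st.go(*map(float,sys.argv[2:]))
n="wrist"
c=calibration(n); im,d=get_image(n); K,T=c["K"],c["T"]
np.savez("w%s.npz"%sys.argv[1],im=im,d=d,K=K,T=T); P=pts(d,K,T);X,Y,Z=P[...,0],P[...,1],P[...,2]; ok=d>0
ty=read_state()["tcp_pos"][1]
for dy in (.03,.05,.07):
    k=ok&(abs(Y-ty-dy)<.004)&(Z>.053)&(Z<.08)&(abs(X-.547)<.03)
    if k.sum()>10:
        a=np.percentile(X[k],[1,99]); print("pad",dy,a.round(4),a.mean().round(4),"ztop",[np.median(Z[k&(abs(X-x)<.005)]).round(4) for x in (.532,.547,.562)])
for y0 in (.016,.02,.03,.05,.07):
    k=ok&(abs(Y-y0)<.004)&(Z>.02)&(Z<.037)&(abs(X-.547)<.08)
    if k.sum()>10:
        a=np.percentile(X[k],[1,99]); print("base",y0,a.round(4),a.mean().round(4))
cv2.imwrite("pics/w%s.png"%sys.argv[1],im[:,:,::-1])
E
python3 see.py 5 .546 -.05 .0555
```

```text
t 11.95 tcp [ 0.5474 -0.0775  0.0574] phi 89.53 tilt [-0.026  0.054 -0.998] w 0.477 F [ 1.1 -0.2 -4.5] q [-0.28  0.19  1.9  -0.01  1.   -0.26]
to go tool mm [27.5 -1.7  1.1]
pad 0.03 [0.5275 0.569 ] 0.5483 ztop [np.float64(0.0648), np.float64(0.0648), np.float64(0.0647)]
pad 0.05 [0.528  0.5689] 0.5485 ztop [np.float64(0.0646), np.float64(0.0648), np.float64(0.0646)]
pad 0.07 [0.5281 0.569 ] 0.5486 ztop [np.float64(0.064), np.float64(0.064), np.float64(0.0641)]
base 0.016 [0.4843 0.6091] 0.5467
base 0.02 [0.4831 0.6101] 0.5466
base 0.03 [0.4836 0.6102] 0.5469
base 0.05 [0.4836 0.6107] 0.5472
```

View pics/w5.png

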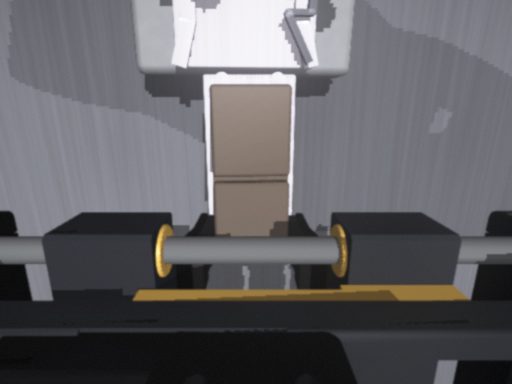

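Request:
send_rows([
  [1,6,-1.5,1,0],
  [1,10,0,0,0],
  [1,10,0,0,0],
  [1,6,0,0,0],
  [1,0,0,0,0],
])

```text
t: 12.62
tcp_pos: [0.5442, -0.0477, 0.055]
eef_rot: [0.709, 0.705, 0.005, 0.029]
ft_force: [1.2, 1.0, -4.3]
width: 0.478
```

```bash
python3 see.py 6 .546 -.02 .055
```

```text
t 12.62 tcp [ 0.5442 -0.0477  0.055 ] phi 89.59 tilt [-0.034  0.049 -0.998] w 0.478 F [ 1.2  1.  -4.3] q [-0.22  0.18  1.91 -0.03  0.99 -0.2 ]
to go tool mm [27.7  1.7 -0.9]
pad 0.03 [0.525  0.5656] 0.5453 ztop [np.float64(0.0621), np.float64(0.0618), np.float64(0.0618)]
pad 0.05 [0.5248 0.5658] 0.5453 ztop [np.float64(0.0616), np.float64(0.0615), np.float64(0.0613)]
pad 0.07 [0.525  0.5658] 0.5454 ztop [np.float64(0.0607), np.float64(0.0605), np.float64(0.0604)]
base 0.016 [0.484  0.6099] 0.547
base 0.02 [0.4835 0.6102] 0.5468
base 0.03 [0.4836 0.6099] 0.5467
base 0.05 [0.4835 0.6105] 0.547
base 0.07 [0.484  0.6105] 0.5472
```

View pics/w6.png

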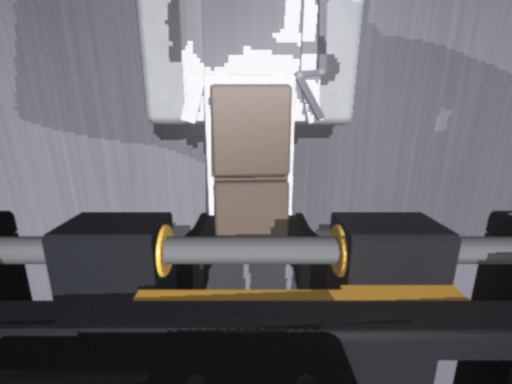

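Request:
send_rows([
  [1,4,1.6,-0.6,0],
  [1,10,0,-0.3,0],
  [1,10,0,-0.3,0],
  [1,8,0,-0.3,0],
  [1,0,0,0,0],
])

```text
t: 13.3
tcp_pos: [0.5448, -0.0176, 0.0553]
eef_rot: [0.709, 0.705, 0.002, 0.03]
ft_force: [0.4, 1.7, -4.6]
width: 0.475
```

```bash
python3 see.py 7 .546 .03 .055
```

```text
t 13.30 tcp [ 0.5448 -0.0176  0.0553] phi 89.63 tilt [-0.04   0.046 -0.998] w 0.475 F [ 0.4  1.7 -4.6] q [-0.16  0.18  1.91 -0.04  1.   -0.13]
to go tool mm [47.6  0.9 -1.6]
pad 0.03 [0.5256 0.5664] 0.546 ztop [np.float64(0.0622), np.float64(0.0621), np.float64(0.0619)]
pad 0.05 [0.5254 0.5664] 0.5459 ztop [np.float64(0.0619), np.float64(0.0617), np.float64(0.0614)]
pad 0.07 [0.5256 0.5664] 0.546 ztop [np.float64(0.0608), np.float64(0.0607), np.float64(0.0604)]
base 0.016 [0.4839 0.6099] 0.5469
base 0.02 [0.4835 0.61  ] 0.5467
base 0.03 [0.4835 0.6102] 0.5468
base 0.05 [0.4837 0.6104] 0.547
base 0.07 [0.4839 0.6107] 0.5473
```

View pics/w7.png

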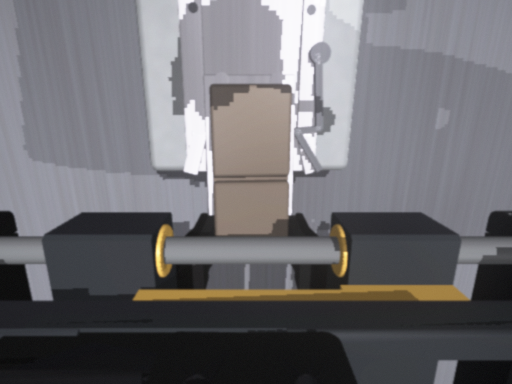

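Request:
send_rows([
  [1,8,0.6,-0.5,0],
  [1,12,0.2,-0.4,0],
  [1,12,0,-0.4,0],
  [1,12,0,-0.4,0],
  [1,6,0,-0.2,0],
])

```text
t: 13.98
tcp_pos: [0.5449, 0.0274, 0.0555]
eef_rot: [0.709, 0.704, -0.003, 0.033]
ft_force: [-1.7, -6.1, -2.5]
width: 0.476
```

```bash
python3 see.py 8 .546 .037 .055
```

```text
t 13.97 tcp [0.5449 0.0274 0.0555] phi 89.50 tilt [-0.051  0.042 -0.998] w 0.476 F [-1.7 -6.1 -2.5] q [-0.06  0.19  1.9  -0.06  1.01 -0.03]
to go tool mm [9.6 1.  0.1]
pad 0.03 [0.5259 0.5666] 0.5463 ztop [np.float64(0.0623), np.float64(0.0621), np.float64(0.0616)]
pad 0.05 [0.5257 0.5666] 0.5461 ztop [np.float64(0.062), np.float64(0.0617), np.float64(0.0614)]
pad 0.07 [0.526  0.5667] 0.5463 ztop [np.float64(0.0609), np.float64(0.0606), np.float64(0.0603)]
base 0.016 [0.4938 0.6022] 0.548
base 0.02 [0.4939 0.6018] 0.5478
base 0.03 [0.484  0.6104] 0.5472
base 0.05 [0.4837 0.6105] 0.5471
base 0.07 [0.4837 0.6105] 0.5471
```

View pics/w8.png

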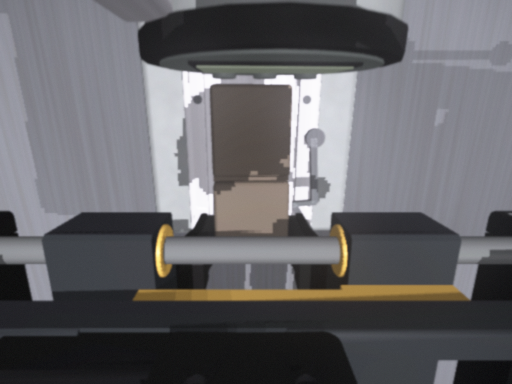

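Request:
send_rows([
  [1,8,0,0,0],
  [0.0,0,0,0,0],
  [-0.2,0,0,0,0],
  [-0.2,0,0,0,0],
  [-0.2,0,0,-15,0],
])

```text
t: 14.65
tcp_pos: [0.545, 0.0372, 0.0712]
eef_rot: [0.71, 0.704, -0.002, 0.033]
ft_force: [1.0, -0.4, -0.5]
width: 0.599
```

Request:
send_rows([
  [1,0,0,-20,0],
  [1,-25,0,0,0],
  [1,-30,0,0,0],
  [1,-20,0,0,0],
  [1,0,0,0,0],
])

```text
t: 15.28
tcp_pos: [0.5481, -0.0383, 0.1045]
eef_rot: [0.709, 0.704, 0.002, 0.037]
ft_force: [-1.0, -0.5, 0.8]
width: 0.116
```

```bash
python3 see.py 9 .546 -.03 .06
```

```text
t 15.28 tcp [ 0.5481 -0.0383  0.1045] phi 89.50 tilt [-0.05   0.055 -0.997] w 0.116 F [-1.  -0.5  0.8] q [-0.19  0.11  1.88 -0.04  1.08 -0.16]
to go tool mm [10.5 -4.6 43.8]
pad 0.07 [0.5248 0.5659] 0.5454 ztop [np.float64(0.0632), np.float64(0.0631), np.float64(0.063)]
base 0.016 [0.4841 0.6101] 0.5471
base 0.02 [0.4832 0.6104] 0.5468
base 0.03 [0.4832 0.6105] 0.5469
base 0.05 [0.4835 0.6108] 0.5471
base 0.07 [0.4836 0.6111] 0.5474
```

View pics/w9.png

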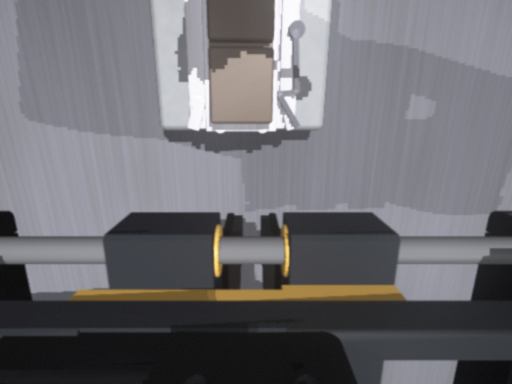

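Request:
send_rows([
  [1,0,-4,25,0],
  [1,6,0,18,0],
  [1,4,0,6,0],
  [1,0,0,0,0],
])

```text
t: 15.82
tcp_pos: [0.5483, -0.0267, 0.0551]
eef_rot: [0.708, 0.705, 0.003, 0.038]
ft_force: [-1.1, 0.1, -1.1]
width: 0.008
```

```bash
python3 st.py .545 .012 .050
```

```text
t 15.82 tcp [ 0.5483 -0.0267  0.0551] phi 89.64 tilt [-0.049  0.058 -0.997] w 0.008 F [-1.1  0.1 -1.1] q [-0.17  0.18  1.91 -0.05  0.98 -0.14]
to go tool mm [38.8 -3.8  3. ]
```

Request:
send_rows([
  [1,8,-2.5,2.5,0],
  [1,10,-1,0,0],
  [1,10,0,-0.5,0],
  [1,6,0,-0.3,0],
])

```text
t: 16.32
tcp_pos: [0.5462, 0.0096, 0.053]
eef_rot: [0.708, 0.705, 0.004, 0.039]
ft_force: [-1.0, -5.7, -0.3]
width: 0.006
```

```bash
python3 st.py .545 .042 .050
```

```text
t 16.32 tcp [0.5462 0.0096 0.053 ] phi 89.64 tilt [-0.049  0.06  -0.997] w 0.006 F [-1.  -5.7 -0.3] q [-0.1   0.18  1.92 -0.05  0.98 -0.07]
to go tool mm [32.5 -1.5  1.3]
```

Request:
send_rows([
  [1,7,-1,0.5,0],
  [1,7,0,0,0],
  [1,7,0,0,0],
  [1,6,0,-0.3,0],
  [1,0,0,0,0],
])

```text
t: 16.95
tcp_pos: [0.5464, 0.0314, 0.0524]
eef_rot: [0.707, 0.705, 0.0, 0.044]
ft_force: [-0.4, 0.5, 1.0]
width: 0.007
```

```bash
python3 see.py 10 .545 .042 .050
```

```text
t 16.95 tcp [0.5464 0.0314 0.0524] phi 89.73 tilt [-0.062  0.062 -0.996] w 0.007 F [-0.4  0.5  1. ] q [-0.05  0.19  1.92 -0.07  0.98 -0.01]
to go tool mm [10.7 -1.6  1.6]
pad 0.03 [0.5254 0.5662] 0.5458 ztop [np.float64(0.0615), np.float64(0.0615), np.float64(0.0614)]
pad 0.05 [0.5255 0.5665] 0.546 ztop [np.float64(0.0609), np.float64(0.0611), np.float64(0.061)]
pad 0.07 [0.5259 0.5669] 0.5464 ztop [np.float64(0.0606), np.float64(0.0606), np.float64(0.0605)]
base 0.03 [0.593  0.6115] 0.6022
base 0.05 [0.4837 0.6104] 0.547
base 0.07 [0.484  0.6105] 0.5472
```

View pics/w10.png

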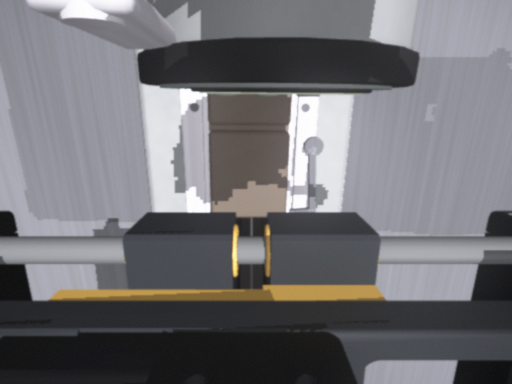

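Request:
send_rows([
  [1,4,-0.5,0.5,0],
  [1,4,0,0,0],
  [1,3,0,0,0],
  [1,2,0,0,0],
])

```text
t: 17.5
tcp_pos: [0.5466, 0.0397, 0.0517]
eef_rot: [0.707, 0.706, -0.003, 0.047]
ft_force: [-0.9, -12.8, 1.2]
width: 0.005
```

```bash
python3 st.py .545 .042 .050
```

```text
t 17.50 tcp [0.5466 0.0397 0.0517] phi 89.78 tilt [-0.071  0.063 -0.996] w 0.005 F [ -0.9 -12.8   1.2] q [-0.03  0.19  1.91 -0.08  0.98  0.02]
to go tool mm [ 2.4 -1.7  1.4]
```

Request:
send_rows([
  [1,3,0,0,0],
  [1,3,0,0,0],
  [1,2,0,0,0],
])

```text
t: 17.88
tcp_pos: [0.5466, 0.0396, 0.0518]
eef_rot: [0.706, 0.706, -0.008, 0.052]
ft_force: [-1.1, -9.9, 1.0]
width: 0.005
```

```bash
python3 see.py 11 .545 .042 .050
```

```text
t 17.88 tcp [0.5466 0.0396 0.0518] phi 89.84 tilt [-0.085  0.061 -0.994] w 0.005 F [-1.1 -9.9  1. ] q [-0.02  0.19  1.91 -0.1   0.98  0.04]
to go tool mm [ 2.6 -1.7  1.5]
pad 0.03 [0.5257 0.5665] 0.5461 ztop [np.float64(0.0595), np.float64(0.0595), np.float64(0.0594)]
pad 0.05 [0.5253 0.5649] 0.5451 ztop [np.float64(0.0595), np.float64(0.0595), np.float64(0.0597)]
base 0.05 [0.4837 0.6104] 0.5471
base 0.07 [0.4838 0.6107] 0.5473
```

View pics/w11.png

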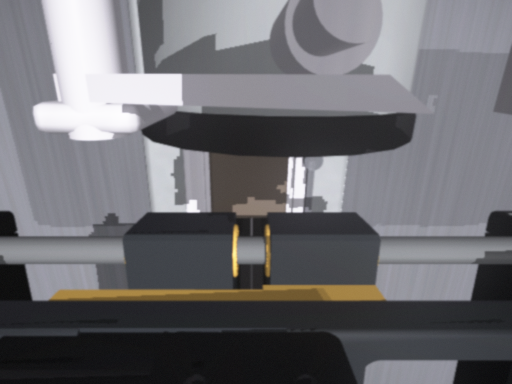

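Request:
send_rows([
  [1,-10,0,0,0],
  [1,-30,0,-5,0],
  [1,-40,0,-20,0],
  [1,-30,0,-20,0],
  [1,0,0,0,0],
])

```text
t: 18.55
tcp_pos: [0.5435, -0.0675, 0.1071]
eef_rot: [0.706, 0.706, -0.007, 0.051]
ft_force: [0.0, 0.8, 0.1]
width: 0.002
```

```bash
python3 see.py 12
python3 - <<'E'
from h import *
im,d,K,T=load("w12"); P=pts(d,K,T);X,Y,Z=P[...,0],P[...,1],P[...,2]; ok=d>0
for x0 in (.535,.547,.56):
    k=ok&(abs(X-x0)<.004)&(Y>.0)&(Y<.12)
    o=np.argsort(Y[k]); yy=Y[k][o]; zz=Z[k][o]
    b=np.floor(yy/.002); print(x0,[(round(float(q*.002),3),round(float(np.median(zz[b==q])),4)) for q in np.unique(b) if .03<q*.002<.07])
cv2.imwrite("pics/w12z.png",cv2.resize(im[0:160,150:350,::-1],None,fx=3.7,fy=3.7,interpolation=cv2.INTER_CUBIC))
E
```

```text
t 18.55 tcp [ 0.5435 -0.0675  0.1071] phi 89.90 tilt [-0.081  0.062 -0.995] w 0.002 F [0.  0.8 0.1] q [-0.23  0.1   1.9  -0.07  1.07 -0.19]
base 0.016 [0.4841 0.6095] 0.5468
base 0.02 [0.4832 0.6104] 0.5468
base 0.03 [0.483  0.6105] 0.5468
base 0.05 [0.4833 0.6106] 0.5469
base 0.07 [0.4835 0.6113] 0.5474
0.535 [(0.032, 0.0396), (0.034, 0.0396), (0.036, 0.0394), (0.038, 0.0395), (0.04, 0.0394), (0.042, 0.0394), (0.044, 0.0411), (0.046, 0.0469), (0.048, 0.0467), (0.05, 0.0524), (0.052, 0.0595), (0.054, 0.0596), (0.056, 0.0596), (0.058, 0.0596), (0.06, 0.0595), (0.062, 0.0596)]
0.547 [(0.032, 0.0394), (0.034, 0.0397), (0.036, 0.0397), (0.038, 0.0394), (0.04, 0.0395), (0.042, 0.0393), (0.044, 0.0424), (0.046, 0.0466), (0.048, 0.0469), (0.05, 0.0526), (0.052, 0.0594), (0.054, 0.0599), (0.056, 0.0595), (0.058, 0.0594), (0.06, 0.0594), (0.062, 0.0594)]
0.56 [(0.032, 0.0394), (0.034, 0.0396), (0.036, 0.0393), (0.038, 0.0393), (0.04, 0.04), (0.042, 0.0397), (0.044, 0.0461), (0.046, 0.0473), (0.048, 0.0471), (0.05, 0.0538), (0.052, 0.0595), (0.054, 0.0593), (0.056, 0.0596), (0.058, 0.0595), (0.06, 0.0595), (0.062, 0.0595)]
```

View pics/w12z.png

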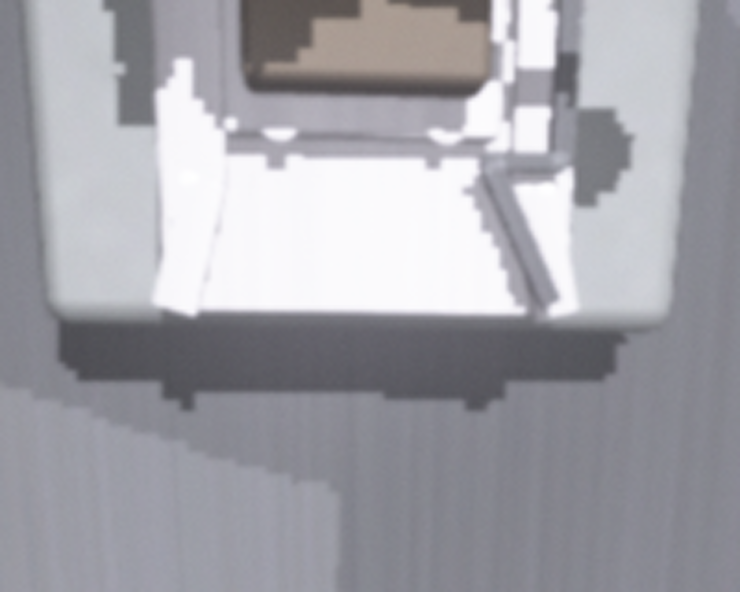

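Request:
send_rows([
  [1,0,10,-50,0],
  [1,10,10,-50,0],
  [1,30,15,-50,0],
  [1,40,15,-35,0],
  [1,40,10,0,0],
])

```text
t: 19.23
tcp_pos: [0.5895, 0.0763, 0.2822]
eef_rot: [0.706, 0.707, -0.008, 0.044]
ft_force: [-0.1, -0.1, 0.2]
width: 0.004
```

```bash
python3 st.py .618 .127 .27
```

```text
t 19.23 tcp [0.5895 0.0763 0.2822] phi 89.94 tilt [-0.073  0.05  -0.996] w 0.004 F [-0.1 -0.1  0.2] q [ 0.04  0.08  1.57 -0.08  1.44  0.05]
to go tool mm [51.5 28.   9.9]
```

Request:
send_rows([
  [1,28,15,5,0],
  [1,20,11,5,0],
  [1,5,2,3,0],
  [1,0,0,0,0],
])

```text
t: 19.73
tcp_pos: [0.6159, 0.1382, 0.2611]
eef_rot: [0.703, 0.71, -0.01, 0.04]
ft_force: [0.5, 1.1, 0.5]
width: 0.007
```

```bash
python3 st.py .618 .127 .235
python3 - <<'E'
from workcell import *
from h import *
im,d=get_image("side"); cv2.imwrite("pics/side2.png",cv2.resize(im[60:300,120:380,::-1],None,fx=2.4,fy=2.4,interpolation=cv2.INTER_CUBIC))
E
```

```text
t 19.73 tcp [0.6159 0.1382 0.2611] phi 90.51 tilt [-0.071  0.043 -0.997] w 0.007 F [0.5 1.1 0.5] q [ 0.14  0.19  1.49 -0.08  1.43  0.14]
to go tool mm [-9.4  0.9 26.9]
```

View pics/side2.png

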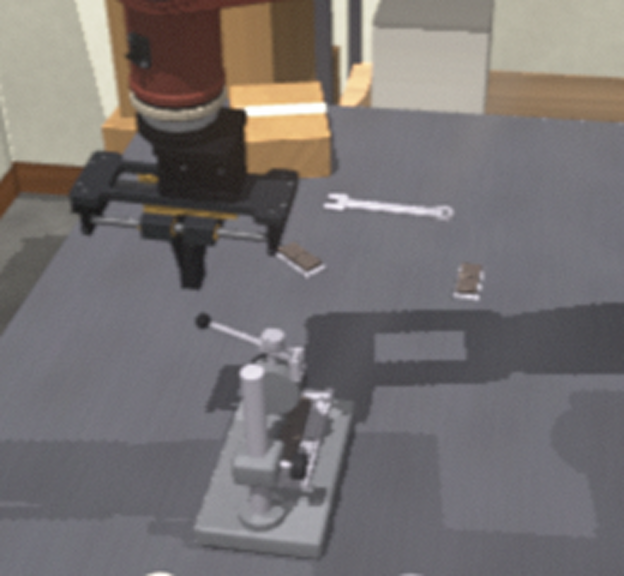

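Request:
send_rows([
  [1,-9,2,14,0],
  [1,0,0,14,0],
  [1,0,0,12,0],
  [1,0,0,12,0],
  [1,0,0,12,0],
])

```text
t: 20.4
tcp_pos: [0.6212, 0.1208, 0.1951]
eef_rot: [0.704, 0.709, -0.009, 0.041]
ft_force: [1.0, 0.1, 0.8]
width: 0.004
```

```bash
python3 st.py .619 .127 .161
```

```text
t 20.40 tcp [0.6212 0.1208 0.1951] phi 90.27 tilt [-0.071  0.045 -0.996] w 0.004 F [1.  0.1 0.8] q [ 0.11  0.24  1.56 -0.08  1.31  0.12]
to go tool mm [ 8.6 -3.6 33.5]
```

Request:
send_rows([
  [1,6,-2,10,0],
  [1,2,-1,10,0],
  [1,0,0,8,0],
  [1,0,0,6,0],
  [1,0,0,0,0],
])

```text
t: 21.02
tcp_pos: [0.6195, 0.1277, 0.164]
eef_rot: [0.704, 0.709, -0.009, 0.041]
ft_force: [-0.4, -0.0, -0.1]
width: 0.002
```

```bash
python3 st.py .619 .127 .161
python3 - <<'E'
from workcell import *
from h import *
im,d=get_image("side"); cv2.imwrite("pics/side3.png",cv2.resize(im[100:300,140:340,::-1],None,fx=2.9,fy=2.9,interpolation=cv2.INTER_CUBIC))
E
```

```text
t 21.02 tcp [0.6195 0.1277 0.164 ] phi 90.32 tilt [-0.071  0.046 -0.996] w 0.002 F [-0.4 -0.  -0.1] q [ 0.12  0.26  1.59 -0.08  1.25  0.14]
to go tool mm [-0.4 -0.7  3. ]
```

View pics/side3.png

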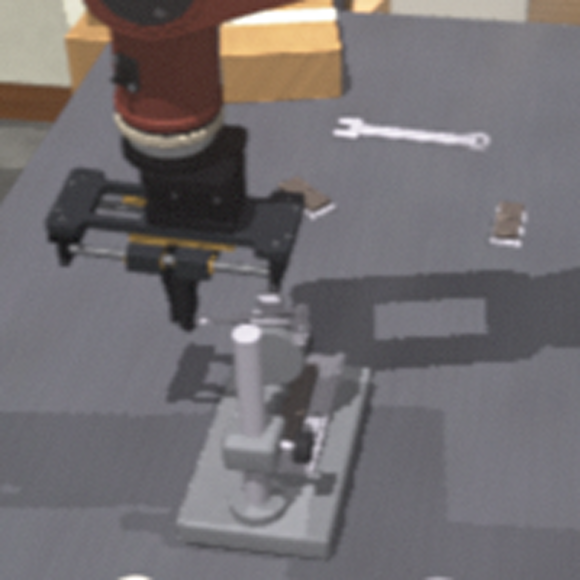

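Request:
send_rows([
  [1,0,0,3,0],
  [1,0,0,4,0],
  [1,0,0,3,0],
])

```text
t: 21.45
tcp_pos: [0.6201, 0.1277, 0.1627]
eef_rot: [0.704, 0.709, -0.008, 0.042]
ft_force: [-11.0, -0.9, 20.1]
width: 0.001
```

```bash
python3 st.py
```

```text
t 21.45 tcp [0.6201 0.1277 0.1627] phi 90.33 tilt [-0.071  0.048 -0.996] w 0.001 F [-11.   -0.9  20.1] q [ 0.12  0.26  1.59 -0.08  1.25  0.14]
```

At the lower stop (20 N). Retreat up and look.

Request:
send_rows([
  [1,0,0,-30,0],
  [1,0,20,-45,0],
  [1,-20,20,-45,0],
  [1,-45,0,0,0],
  [1,-45,0,0,0],
])

```text
t: 22.08
tcp_pos: [0.6556, 0.0283, 0.2926]
eef_rot: [0.701, 0.712, -0.009, 0.041]
ft_force: [-0.3, 0.2, 0.4]
width: 0.003
```

Request:
send_rows([
  [1,-50,0,0,0],
  [1,-50,0,0,0],
  [1,-50,0,0,0],
  [1,-30,0,0,0],
  [1,0,0,0,0],
])

```text
t: 22.7
tcp_pos: [0.6578, -0.1601, 0.3022]
eef_rot: [0.702, 0.71, -0.009, 0.041]
ft_force: [-0.7, 0.1, 0.3]
width: 0.005
```

```bash
python3 see.py 13
python3 - <<'E'
from workcell import *
from h import *
for n in ("side","top"):
    c=calibration(n); im,d=get_image(n); K,T=c["K"],c["T"]; np.savez(n+"9.npz",im=im,d=d,K=K,T=T)
    r=im[170:300,190:320] if n=="side" else im[130:270,60:260]
    cv2.imwrite(f"pics/{n}9.png",cv2.resize(r[:,:,::-1],None,fx=4,fy=4,interpolation=cv2.INTER_CUBIC))
    P=pts(d,K,T);X,Y,Z=P[...,0],P[...,1],P[...,2]
    k=(d>0)&(abs(X-.617)<.012)&(abs(Y-.127)<.012)&(Z>.1); print(n,"ball n",k.sum(),np.percentile(Z[k],[50,95]).round(4) if k.any() else "")
    k=(d>0)&(abs(X-.546)<.007)&(abs(Y-.127)<.007)&(Z>.15); print("cap",np.percentile(Z[k],[50,95]).round(4) if k.any() else "")
im0,d0,K,T=load("side0"); P=pts(d0,K,T);X,Y,Z=P[...,0],P[...,1],P[...,2]
k=(d0>0)&(abs(X-.617)<.012)&(abs(Y-.127)<.012)&(Z>.1); print("side0 ball",np.percentile(Z[k],[50,95]).round(4))
k=(d0>0)&(abs(X-.546)<.007)&(abs(Y-.127)<.007)&(Z>.15); print("cap0",np.percentile(Z[k],[50,95]).round(4))
E
```

```text
t 22.70 tcp [ 0.6578 -0.1601  0.3022] phi 90.56 tilt [-0.071  0.045 -0.996] w 0.005 F [-0.7  0.1  0.3] q [-0.33  0.26  1.34 -0.05  1.48 -0.34]
base 0.016 [0.4856 0.6109] 0.5483
base 0.02 [0.4845 0.6119] 0.5482
base 0.03 [0.5879 0.6122] 0.6001
side ball n 40 [0.16  0.164]
cap [0.1773 0.1944]
top ball n 34 [0.1615 0.1657]
cap [0.1911 0.1943]
side0 ball [0.1605 0.1648]
cap0 [0.1861 0.1886]
```

View pics/side9.png

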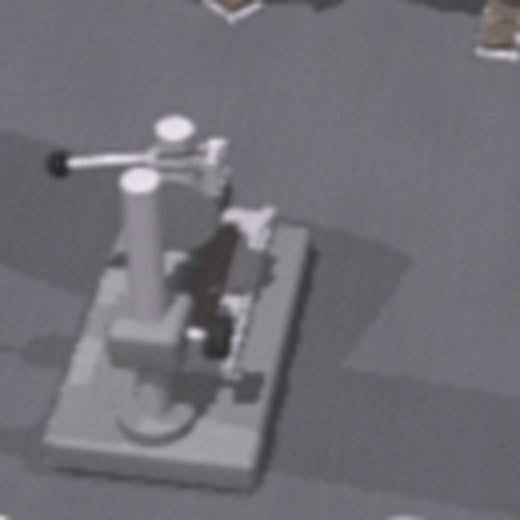

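View pics/top9.png

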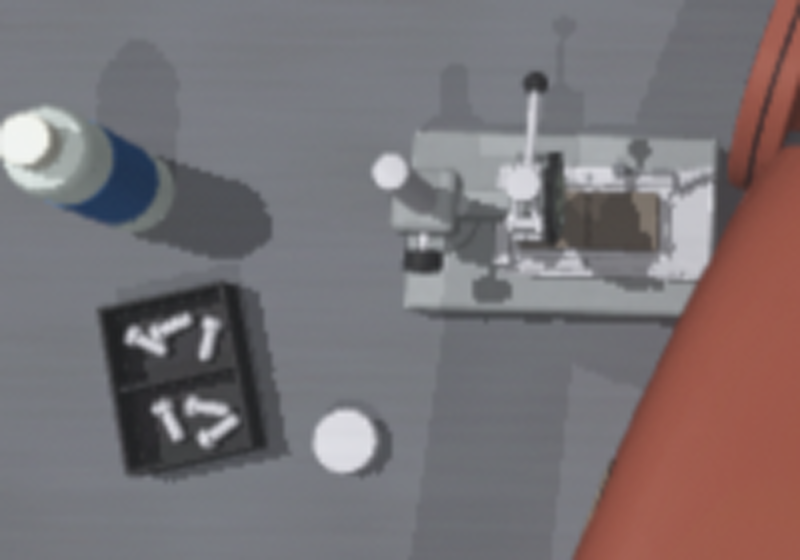

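View pics/w13.png

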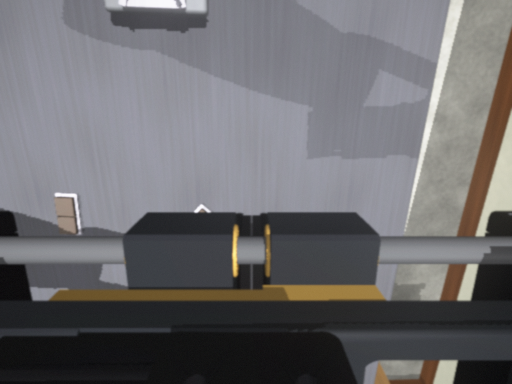

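Run:
```python
from h import *
im,d,K,T=load("w12")
P=pts(d,K,T);X,Y,Z=P[...,0],P[...,1],P[...,2]
k=(d>0)&(Z>.0455)&(Z<.051)&(X>.56)&(X<.59)&(Y>.03)&(Y<.0445)
print("nose pts x min by y",[(y,X[k&(abs(Y-y)<.002)].min().round(4) if (k&(abs(Y-y)<.002)).any() else None) for y in (.034,.036,.038,.040,.042,.043)])
print(ray(K,T,[[280,44.6],[282,44.6]],.0478), "proj nose rest",proj(K,T,[[.567,.0435,.0478]]))
```

```text
nose pts x min by y [(0.034, np.float64(0.5696)), (0.036, np.float64(0.5686)), (0.038, np.float64(0.5673)), (0.04, np.float64(0.5673)), (0.042, np.float64(0.5674)), (0.043, np.float64(0.5606))]
[[0.56725138 0.0401245  0.0478    ]
 [0.56860178 0.04013927 0.0478    ]] proj nose rest [[279.80756175  38.99356262]]
```

```bash
python3 -c "
from workcell import *
print(hand_in())"
```

```text
the job is handed in; nothing more can be done
None
```

The brake pad is in the gauge with the lift lever back down. I handed the job in at about 23 s of the 72 s, with no verdict shown.

**What I did:**
- I pinched the lever ball and raised it to its upper stop.
- I gripped the pad by its friction block behind the middle, slid it part way into the nest and let go.
- I pushed it home with the shut fingers. It stopped moving at about 10–13 N.
- I pressed the lever down to its lower stop, with about 20 N on the wrist sensor, then backed clear.

**Last checks:**
- **Pad:** it lies flat, with its top at 59.5 mm against the nominal 60 mm. Its rear edge is about where it belongs when fully home, within roughly 1–2 mm.
- **Catch:** its nose is back at its rest distance, 20 mm off the middle line, and sits behind the pad. I checked this before lowering the lever and only by eye in the top picture afterwards.
- **Lever and plunger:** the ball's height matches its starting height. The plunger cap is about 5 mm higher than at the start, as it should be when resting on the pad.
- **Bystanders:** the can, tray, setting disc and spanner showed no visible shift. I compared pictures by eye and did not measure them.

**What disagreed:**
- The wrist and top cameras differed by 1–2 mm on the stand's middle line. I went by the wrist camera, which showed both the pad and the nest.
- The tool drifted to about 5° of tilt over the run. The final pad reading shows no effect from it.

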